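Reset and lock the sunken thermostat knob of a vaccine cooler

TASK

The thermostat knob down in the well of the vaccine cooler has been left popped up and off its setting. Turn its pointed end to the triangular mark, then press it gently down and ease it a little to either side until its lock drops fully home in the notch nearest the mark, and slide the shutter fully shut over the well. Do not force the plastic lock teeth, do not bang the gripper against the cooler, and leave everything else on the bench where it stands.

Things in the scene. Friction and masses are not known exactly. Their poses are not given: they have to be found in the camera images.
- cooler: White benchtop vaccine cooler, fixed, 300 (x) by 360 (y) by 150 mm high; origin: centre of its underside; x axis to its rear (away from the robot at yaw 0), z up. Front half: flat deck 150 mm above the table. Rear half: insulated lid 14 mm higher. Two rails 6 mm high run along y, 56 mm before and behind the well's axis. Do not press on cooler or shutter with more than 30 N.
- well (a point): Centre of the mouth of the round well in the deck, level with the deck, 80 mm in front of and 60 mm to the right of the cooler's origin (x -80, y -60). The well is 76 mm wide and 38 mm deep. Between the knob's bar and the well wall each finger has 28 mm, so a gripper goes in only part open (about 30 mm between the pads).
- thermostat: The knob's fixed bushing; origin on the knob's axis at the well floor, 112 mm above the table, axes parallel to the cooler's.
- dial (a joint): Turn of the knob in rad: 0 with its pointed end exactly at the mark (towards the cooler's -x), positive anticlockwise from above; starts 0.7 to 1.4 off. It turns against 0.04 N m and stays where it is left. The knob is a grey round skirt (diameter 48, 4 mm thick) that carries an upright black finger bar.
- bar_top (a point): Centre of the top of the knob's finger bar, on the knob's axis, 40 mm above the well floor with the knob up, 33 mm with it down. The bar is 12 mm thick between flat parallel sides (grip these), 30 mm long plus a wedge nose at one end, and 23.5 mm high above the skirt. Fingertips some 3 mm above the skirt hold it well.
- dial_tip (a point): Top of the bar's wedge nose (the pointed end), 21 mm from the knob's axis; the blunt end is 15 mm from it. A white line on the bar's top runs to the nose.
- dial_lift (a joint): Height of the knob in m: 0.007 up and free to turn (as it starts), 0 fully down and locked. It moves against about 2.5 N and stays where it is left. It turns freely above 0.005; lower, its blades meet the lock ring: on top of a tooth it stops at about 0.0045, and can be eased round until it drops in.
- lock (a point): Centre of the lock ring on the well floor, at the top of its 18 plastic teeth (5 mm high, pitch 20 degrees), hidden under the skirt. The knob's 3 blades fit between them with 2.3 degrees play either way. The ring sits at a chance angle: the notch nearest the mark is 4 to 10 degrees to either side of it, to be felt for. A push of 5 to 12 N is enough; over 30 N between blades and teeth, down or sideways, breaks them.
- mark (a point): The black triangular mark (12 mm wide, 10 mm long) on the deck at the well's front rim, 44 mm from the knob's axis; the other marks round the well are thin short ticks every 30 degrees.
- shutter (a joint): Travel of the flat sliding shutter in m: 0 open (parked left of the well; starts below 0.006), 0.10 fully shut over the well against its stop. It slides to the cooler's -y between the rails against about 1.5 N and stays where it is left. Aluminium plate 102 by 96 by 3 mm, its top 4 mm above the deck. It passes only over a knob that is down.
- shutter_lug (a point): Top centre of the shutter's black upright finger lug: 40 mm along the cooler's x, 10 mm thick along y, its top 25 mm above the deck and 21 mm above the plate, near the shutter's trailing (left) edge.
- vial1: Glass vaccine vial, diameter 22, 52 mm high, standing on the cooler's lid; origin at the centre of its underside. To be left alone.
- vial2: Another such vial on the lid; origin at the centre of its underside. To be left alone.
- tape: Roll of cloth tape, outer diameter 84, 24 mm high, lying on the cooler's lid; origin at the centre of its underside. To be left alone.
- cotton_jar: Clear jar with steel cap, diameter 90, 110 mm high, on the table left of the cooler; origin at the centre of its underside. To be left alone.
- gel: Clear hand-gel bottle, diameter 64, 160 mm high, on the table right of the cooler; origin at the centre of its underside. To be left alone.
- carton: White carton 90 x 130 x 60 mm on the table at the left; origin at the centre of its underside. To be left alone.
- dish: Steel bowl, rim diameter 120, 45 mm high, on the table at the right; origin at the centre of its underside. To be left alone.

How it is judged (in metres and radians):
On the way:
1. the knob is locked down with its point at the mark (value of joint dial between -0.26 and 0.26 rad and value of joint dial_lift below 0.0015 m), for 0.2 s.
At the end, for the whole second after the job is handed in: The knob is fully down (within 1.5 mm) with its point within 15 degrees (0.26 rad) of the triangular mark, the shutter is shut to within 4 mm of its stop and at rest, and the gripper has let go (all of step 1 and value of joint shutter above 0.096 m and velocity of joint shutter between -0.005 and 0.005 m/s); the robot touches nothing.
It fails at once if knob and lock ring (or shutter) forced together with more than 30 N (contact force between thermostat and cooler above 30 N).
It fails at once if the gripper or arm pressed on the cooler or its shutter with more than 30 N (contact force between any of the fingers, the arm and cooler above 30 N).
It fails at once if something else on the bench moved by more than 30 mm or tipped over (distance of any of vial1, vial2, tape, cotton_jar, gel, carton, dish from where it was at the start of the episode above 0.03 m or angle between any of vial1, vial2, tape, cotton_jar, gel, carton, dish's own z axis and vertical above 0.5 rad).
It also fails if it takes over 61 s, if anything falls off the work surface, if the arm or the gripper's body presses on something with over 40 N, if the wrist force passes 120 N, or if a joint passes its speed limit or range.

ROBOT

A 6-joint arm with a two-finger parallel gripper is mounted at the origin on the work surface. World frame = base frame: x ahead of the robot, y to its left, z up, the work surface at z = 0. Lengths are in mm, angles in rad, forces in N, time in s.
With the tool pointing down it reaches from about 250 to 725 mm from the base axis. Payload 9.7 kg.
Tool frame: the origin (TCP) lies midway between the tips of the shut fingers; the grasp point (between the pads) lies 19 mm behind it; z points along the fingers, y is the line along which they close (so a half turn about z gives the same grasp; the last joint's range is limited). The gripper opens to 85 mm and grips with 20 to 120 N. Pads are 22 mm wide; open, the fingers measure 114 mm over their backs; the gripper's body (76 mm by 85 mm) begins 54 mm behind the grasp point. The pads swing forward as they close: fully open they stand 13 mm farther back than shut.
Start: joints at [1.346, 0.087, 0.176, 1.66, 0, 1.571], TCP at [122.599, 536.159, 231.284] pointing down, gripper open.
Joint ranges: [-3.13, 3.13], [-0.85, 1.81], [-1.15, 1.24], [-2.2, 2.28], [-1.44, 1.52], [-3.14, 3.14]. Speed limits (rad/s): [2.22, 2.22, 2.57, 3.14, 3.14, 3.14].

INTERFACE

Orientations are given as a 3x3 rotation matrix whose columns are the frame's x, y, z axes.
In Python, from plant import * gives the robot as it stands.
- The arm moves only by the tool servo_tool, never from a script. Its argument "targets" is a list of rows, each a list of 2 entries, a list of its own where there are three numbers: the shift along the tool's x, y, z in mm, then the turn, a rotation vector about the tool's x, y, z in rad. In form: [[[dx, dy, dz], [wx, wy, wz]], ...]. A call has 1 to 12 rows; each row is the pose to reach, as a shift and turn from the pose commanded when the call began, along the tool's axes at that moment; what a row does not reach only later rows make up. A row lasts 1/10 s, in which the tool goes at most 50 mm and 8.59 degrees, less where a joint would pass 70% of its speed; a pose out of reach is approached as far as the arm can. A call with a gripper value outside its range is refused whole. "grip" is the closure, from -1 (fully open) to 1 (shut), so that 0 is half open, set as the call begins (left out, the last holds). The fingers move at their own pace and stop on an object; "force" is the grip in N (left out, the last holds). Time passes only in rows, so rows that repeat a pose let the fingers close. It gives the time, the measured TCP pose, the force, the opening and the grip force at its end, in the units of the state.
- get_state(): the state, without advancing time (a new reading comes with each control period).
- grab_frame(name): name is "scene" or "top"; returns a dict with "pixels" (420x560x3 uint8, red, green, blue), "z_map" (420x560 float32, mm along the optical axis (not along the pixel's ray), 0 where there is no reading), "fov_y" (degrees; the focal length in pixels is half the picture's height over the tangent of half this angle, whatever the lens; pixels are square), "cx", "cy" (the principal point, pixels), "k1" (the pictures are not rectified: a ray, as slopes to the right and down, at radius r is drawn at 1 + k1 r^2 times it, then the intrinsics apply), "R" (3x3) and "t" (3): a world point X has camera coordinates R X + t. Camera axes: x right, y down, z forward; pixel columns grow to the right and rows downward; lengths in mm; the calibration is good to about 2 mm. A picture is of the moment at which its call begins.
- finish_job(): hands the job in; it is judged then, once.
The state is a dict: "time_s": time; "joint_positions": joint angles; "joint_velocities": joint speeds; "effort": joint torques, N m; "tool_pos": TCP position; "tool_rot": TCP orientation; "ft_force": force on the tool from outside, world axes, zero at the start; "torque": the same for the moment, N m; "opening": opening from 0.0 (shut) to 1.0 (fully open); "finger_force": force on a finger pad.
Only numpy, scipy, OpenCV 4.12 (cv2) and the standard library are available. Lean on these libraries where they do the work, as an engineer would, in place of code of your own. Each camera call takes 0.05 s, during which the arm holds its last target. There are 200 camera calls.

## Working session

There is one attempt and no reset: what is moved stays moved. The work goes in short steps, Python scripts to look and compute and a tool call to move; the robot and the scene stay as the last step left them, time stands still between calls to the robot, and variables do not carry over. Pictures are saved under pics/ and viewed, at most 10 in all, crops included, and the job is handed in when it is done.

Besides the shell and the picture viewer there is one more tool, called after ">>>" as name(argument=value, ...), one argument or row to a line, values as JSON. servo_tool: Moves the arm, as the interface text tells. Its arguments: {"type":"object","properties":{"targets":{"type":"array"},"grip":{"type":"number"},"force":{"type":"number"}},"required":["targets"]}

```bash
ls; mkdir -p pics; cat > h.py <<'E'
from plant import *
import numpy as np, cv2, pickle
def save(n,f):
    d=grab_frame(n); cv2.imwrite(f'pics/{f}.png',d['pixels'][:,:,::-1]); pickle.dump(d,open(f'{f}.pkl','wb')); return d
def K(d):
    f=210/np.tan(np.radians(d['fov_y'])/2); return f
def rays(d,uv):
    f=K(d); p=(np.asarray(uv,float)-[d['cx'],d['cy']])/f; q=p.copy()
    for _ in range(20): q=p/(1+d['k1']*(q**2).sum(-1,keepdims=True))
    return q
def atz(d,uv,z):
    q=rays(d,uv); R=np.array(d['R']);t=np.array(d['t']); C=-R.T@t
    v=np.c_[q,np.ones(len(q))]@R
    return C+v*((z-C[2])/v[:,2])[:,None]
def proj(d,X):
    c=np.asarray(X,float)@np.array(d['R']).T+d['t']; q=c[:,:2]/c[:,2:]
    return q*(1+d['k1']*(q**2).sum(-1,keepdims=True))*K(d)+[d['cx'],d['cy']]
def cloud(d):
    z=d['z_map']; v,u=np.mgrid[:420,:560]; uv=np.c_[u.ravel(),v.ravel()]
    q=rays(d,uv); c=np.c_[q,np.ones(len(q))]*z.ravel()[:,None]
    return ((c-d['t'])@np.array(d['R'])).reshape(420,560,3)
E
python3 - <<'E'
from h import *
for n in('scene','top'):
    d=save(n,n+'0'); print(n,d['fov_y'],d['cx'],d['cy'],d['k1'],-np.array(d['R']).T@d['t'])
s=get_state();print(s['time_s'],s['tool_pos'],s['tool_rot'],s['opening'])
E
```

```text
pics
scene 47.848130282112365 282.416402452709 214.8855311074463 -0.09236716445467782 [1057.89941602  824.76724017  812.68800815]
top 49.256540722491266 273.20499808771353 202.12424835209356 -0.14176281405502106 [ 472.39263798    7.27364081 1365.23504703]
0.1 [122.56184393 535.97096816 230.66262357] [[-9.74839739e-01  2.22906745e-01 -2.57570123e-04]
 [ 2.22906894e-01  9.74839052e-01 -1.15695877e-03]
 [-6.80449846e-06 -1.18526354e-03 -9.99999298e-01]] 0.994957392077908
```

View pics/top0.png

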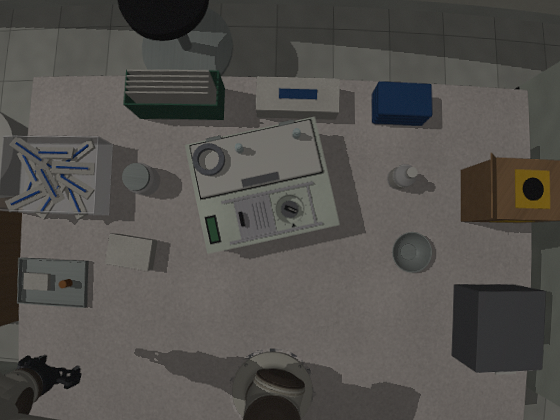

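View pics/scene0.png

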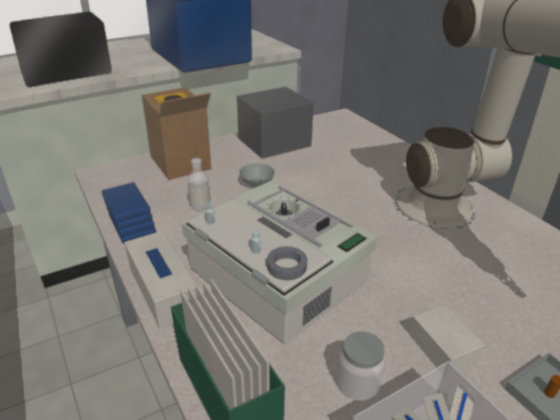

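```bash
python3 - <<'E'
from h import *
d=pickle.load(open('top0.pkl','rb'));P=cloud(d)
g=np.zeros((420,560),np.uint8)
sub=np.zeros_like(g);sub[110:270,180:350]=1
for lo,hi in((143,157),(159,168)):
    m=((P[...,2]>lo)&(P[...,2]<hi)&(sub>0)).astype(np.uint8)
    pts=P[m>0][:,:2].astype(np.float32)
    r=cv2.minAreaRect(pts);print(lo,r,len(pts),np.median(P[m>0][:,2]))
m=((P[...,2]>140)&(P[...,2]<168)&(sub>0)); print(cv2.minAreaRect(P[m][:,:2].astype(np.float32)))
im=d['pixels'][170:260,190:350,::-1]
cv2.imwrite('pics/crop.png',cv2.resize(im,None,fx=5,fy=5,interpolation=cv2.INTER_CUBIC))
s=pickle.load(open('scene0.pkl','rb'))
cv2.imwrite('pics/crops.png',cv2.resize(s['pixels'][180:260,240:380,::-1],None,fx=5.5,fy=5.5,interpolation=cv2.INTER_CUBIC))
E
```

```text
143 ((601.2815551757812, 43.88531494140625), (304.2791748046875, 362.3009338378906), 13.970702171325684) 7278 150.44917678598898
159 ((606.258544921875, 44.951446533203125), (291.9150695800781, 331.0904235839844), 14.018198013305664) 5836 163.25833112599614
((601.2815551757812, 43.88531494140625), (304.2791748046875, 362.3009338378906), 13.970702171325684)
```

View pics/crop.png

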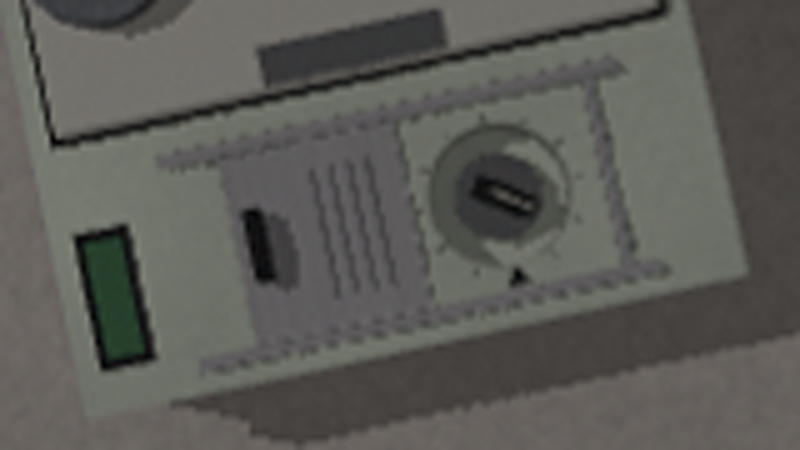

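View pics/crops.png

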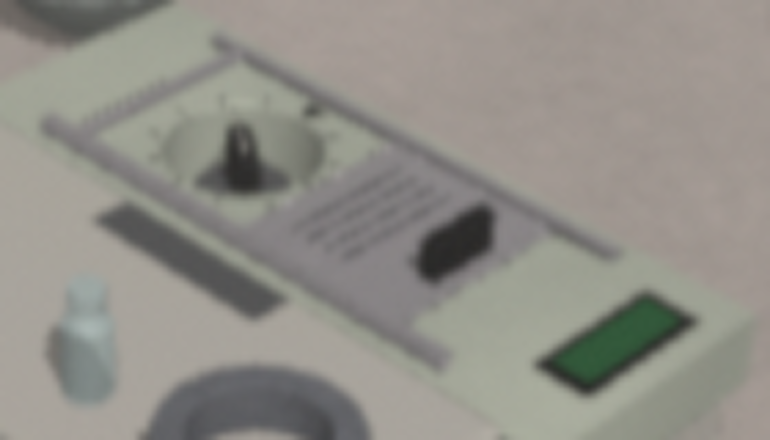

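```bash
python3 - <<'E'
from h import *
d=pickle.load(open('top0.pkl','rb'));s=pickle.load(open('scene0.pkl','rb'))
yaw=np.radians(13.97);ux=np.array([np.cos(yaw),np.sin(yaw)]);uy=np.array([-np.sin(yaw),np.cos(yaw)])
# cooler outline from top edges, sharper: deck corner pixels in crop
uv=lambda c:(np.array(c,float)+.5)/5-.5+[190,170]
us=lambda c:(np.array(c,float)+.5)/5.5-.5+[240,180]
c=np.array([601.3,43.9]); print('well from rect',c-80*ux-60*uy)
print('corner',atz(d,uv([[748,270],[85,418]]),150),'pred',c-150*ux-180*uy,c-150*ux+180*uy)
print('mark',atz(d,uv([[518,277]]),150),'pred',c-124*ux-60*uy)
b=atz(d,uv([[475,187],[540,207]]),152);print('bar ends',b)
e=b[1]-b[0];print('bar angle',np.degrees(np.arctan2(e[1],e[0])),'len',np.linalg.norm(e),'dial',np.degrees(np.arctan2(e[1],e[0])-yaw-np.pi)%360)
print('lug top',atz(d,uv([[254,245]]),175), 'mark scene',atz(s,us([[313,109]]),150),'lug scene',atz(s,us([[455,228]]),175),'bar scene',atz(s,us([[240,128]]),152))
# well centre from depth hole
P=cloud(d);P0=np.array([*(c-80*ux-60*uy),0])
m=(np.linalg.norm(P[...,:2]-P0[:2],axis=-1)<50)&(P[...,2]<146)&(P[...,2]>100)
q=P[m];print(len(q),cv2.minEnclosingCircle(q[:,:2].astype(np.float32)))
# overlay predictions
im=cv2.resize(d['pixels'][170:260,190:350,::-1],None,fx=5,fy=5,interpolation=cv2.INTER_CUBIC)
# lug points by height
m=(np.linalg.norm(P[...,:2]-(P0[:2]+110*uy),axis=-1)<80)&(P[...,2]>166)
l=P[m];l=l[(l[:,:2]-c)@ux<-20];print('lug',len(l),l.mean(0),((l[:,:2]-c)@ux).mean(),((l[:,:2]-c)@uy).mean())
P=cloud(s);m=(np.linalg.norm(P[...,:2]-(P0[:2]+110*uy),axis=-1)<80)&(P[...,2]>158)&((P[...,:2]-c)@ux<-20);l=P[m];print('lug scene',len(l),l.mean(0),l.max(0),l.min(0))
E
```

```text
well from rect [538.15104795 -33.63844114]
corner [[ 500.33611221 -166.93732324  150.        ]
 [ 412.20425566  182.8956004   150.        ]] pred [ 499.19114753 -166.98807991] [412.28217348 182.36393487]
mark [[493.42526729 -44.61997431 150.        ]] pred [495.45246836 -44.26064908]
bar ends [[540.47717171 -20.53264085 152.        ]
 [530.79643657 -55.28028684 152.        ]]
bar angle -105.5678996187956 len 36.070979117053845 dial 60.46210038120438
lug top [[505.83274617  94.07871886 175.        ]] mark scene [[492.56528698 -44.47629441 150.        ]] lug scene [[510.68662795  97.57770343 175.        ]] bar scene [[532.62703056 -44.51442412 152.        ]]
600 ((540.2915649414062, -34.504764556884766), 48.81896209716797)
lug 1070 [ 474.23568852   12.08385097 1297.32938183] -130.98689470487375 -0.20001893715285474
lug scene 178 [509.75879694  92.02224713 165.71809115] [576.82589648 136.53409446 177.82933654] [444.98628829   5.06014714 158.01430394]
```

>>> servo_tool(
  targets=[
    [[-13, -12, -8], [0, 0, -0.03]],
    [[-40, -35, -20], [0, 0, -0.12]],
    [[-70, -62, -24], [0, 0, -0.24]],
    [[-102, -90, -24], [0, 0, -0.36]],
    [[-134, -118, -24], [0, 0, -0.48]],
    [[-166, -146, -24], [0, 0, -0.6]],
    [[-198, -174, -24], [0, 0, -0.72]],
    [[-230, -202, -24], [0, 0, -0.84]],
    [[-262, -230, -24], [0, 0, -0.96]],
    [[-290, -255, -24], [0, 0, -1.04]],
    [[-312, -275, -24], [0, 0, -1.1]],
    [[-319, -280, -24], [0, 0, -1.12]],
  ],
  grip=0.29,
  force=30,
)

```text
time_s: 1.3
tool_pos: [372.2, 189.9, 255.1]
tool_rot: [[-0.626, -0.78, -0.0], [-0.78, 0.626, -0.001], [0.001, -0.0, -1.0]]
ft_force: [-0.5, -0.4, 0.7]
opening: 0.358
finger_force: 0.0
```

```bash
cat >> h.py <<'E'
def rel(xyz,ang):
    "ang = world angle of tool y, deg; tool down"
    s=get_state();R=np.array(s['tool_rot']);a=np.radians(ang)
    T=np.array([[-np.sin(a),0,0],[0,0,0],[0,0,-1.]]);
    y=np.array([np.cos(a),np.sin(a),0]);z=np.array([0,0,-1.]);T=np.c_[np.cross(y,z),y,z]
    from scipy.spatial.transform import Rotation as Q
    print('t',s['time_s'],'pos',np.round(s['tool_pos'],1),'yang',np.degrees(np.arctan2(R[1,1],R[0,1])).round(1),'F',np.round(s['ft_force'],1),'open',s['opening'],'j',np.round(s['joint_positions'],2))
    print('shift',np.round(R.T@(np.array(xyz)-s['tool_pos']),1),'turn',np.round(Q.from_matrix(R.T@T).as_rotvec(),3))
E
python3 -c "
from h import *
rel([537.3,-34.3,231],164.4)"
```

```text
t 1.3 pos [372.2 189.9 255.1] yang 141.3 F [-0.5 -0.4  0.7] open 0.35845750272826876 j [ 0.47 -0.21 -0.06  1.72 -0.   -0.42]
shift [  71.5 -269.1   24.2] turn [-0.    -0.001 -0.404]
```

>>> servo_tool(
  targets=[
    [[7, -25, 0], [0, 0, -0.04]],
    [[18, -68, 0], [0, 0, -0.1]],
    [[30, -112, 0], [0, 0, -0.18]],
    [[42, -156, 4], [0, 0, -0.25]],
    [[53, -200, 10], [0, 0, -0.32]],
    [[62, -235, 24], [0, 0, -0.38]],
    [[69, -260, 40], [0, 0, -0.4]],
    [[71.5, -269, 60], [0, 0, -0.404]],
    [[71.5, -269, 68], [0, 0, -0.404]],
    [[71.5, -269, 70], [0, 0, -0.404]],
    [[71.5, -269, 70], [0, 0, -0.404]],
  ],
)

```text
time_s: 2.4
tool_pos: [536.0, -31.3, 185.8]
tool_rot: [[-0.268, -0.964, 0.0], [-0.964, 0.268, 0.0], [-0.0, -0.0, -1.0]]
ft_force: [0.3, -1.3, 0.0]
opening: 0.355
finger_force: 0.0
```

```bash
python3 -c "
from h import *
rel([537.3,-34.3,132],164.4)
d=save('scene','s1');cv2.imwrite('pics/s1c.png',cv2.resize(d['pixels'][150:250,220:340,::-1],None,fx=5.5,fy=5.5,interpolation=cv2.INTER_CUBIC))"
```

```text
t 2.4 pos [536.  -31.3 185.8] yang 164.5 F [ 0.3 -1.3  0. ] open 0.35541581152916685 j [-0.06  0.04  0.04  1.57  0.   -1.36]
shift [ 2.6 -2.  53.8] turn [-0.     0.     0.001]
```

View pics/s1c.png

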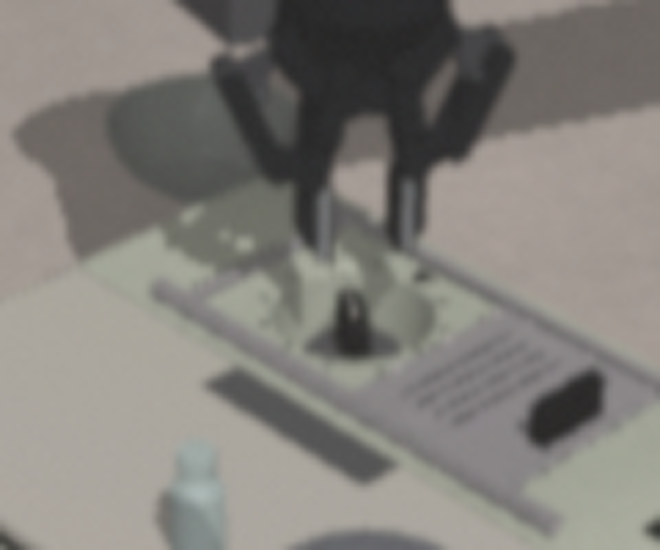

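>>> servo_tool(
  targets=[
    [[0, 0, 6], [0, 0, 0]],
    [[0, 0, 14], [0, 0, 0]],
    [[0, 0, 22], [0, 0, 0]],
    [[0, 0, 28], [0, 0, 0]],
    [[0, 0, 30], [0, 0, 0]],
    [[0, 0, 30], [0, 0, 0]],
  ],
)

```text
time_s: 3.05
tool_pos: [536.1, -31.9, 154.8]
tool_rot: [[-0.268, -0.963, -0.001], [-0.963, 0.268, 0.0], [0.0, 0.001, -1.0]]
ft_force: [-0.7, -0.6, -0.1]
opening: 0.358
finger_force: 0.0
```

```bash
python3 -c "
from h import *
rel([537.3,-34.3,132],164.4)
s=get_state()
d=save('scene','s2');print((proj(d,[s['tool_pos'],[537.3,-34.3,152]])-[220,150])*5.5);cv2.imwrite('pics/s2c.png',cv2.resize(d['pixels'][150:250,220:340,::-1],None,fx=5.5,fy=5.5,interpolation=cv2.INTER_CUBIC))"
```

```text
t 3.05 pos [536.1 -31.9 154.8] yang 164.4 F [-0.7 -0.6 -0.1] open 0.35786965318522024 j [-0.06  0.04 -0.02  1.51 -0.   -1.36]
shift [ 2.  -1.8 22.8] turn [ 0.001 -0.     0.001]
[[355.18603897 300.65905701]
 [350.28708843 303.97983685]]
```

View pics/s2c.png

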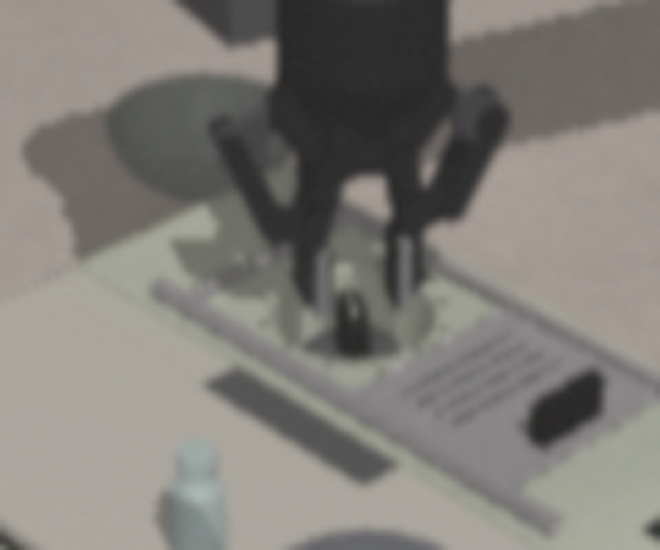

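>>> servo_tool(
  targets=[
    [[2, -2, 0], [0, 0, 0]],
    [[2, -2, 4], [0, 0, 0]],
    [[2, -2, 9], [0, 0, 0]],
    [[2, -2, 14], [0, 0, 0]],
    [[2, -2, 18], [0, 0, 0]],
    [[2, -2, 21], [0, 0, 0]],
    [[2, -2, 22], [0, 0, 0]],
    [[2, -2, 22], [0, 0, 0]],
  ],
)

```text
time_s: 3.9
tool_pos: [537.7, -34.4, 133.2]
tool_rot: [[-0.268, -0.963, -0.0], [-0.963, 0.268, -0.0], [0.0, 0.0, -1.0]]
ft_force: [-0.2, -0.4, 0.0]
opening: 0.356
finger_force: 0.0
```

>>> servo_tool(
  targets=[
    [[0, 0, 0], [0, 0, 0]],
    [[0, 0, 0], [0, 0, 0]],
    [[0, 0, 0], [0, 0, 0]],
    [[0, 0, 0], [0, 0, 0]],
    [[0, 0, 0], [0, 0, 0]],
  ],
  grip=0.6,
  force=25,
)

```text
time_s: 4.4
tool_pos: [537.8, -34.4, 133.3]
tool_rot: [[-0.268, -0.963, 0.0], [-0.963, 0.268, -0.0], [0.0, -0.0, -1.0]]
ft_force: [-0.5, -0.1, -0.4]
opening: 0.206
finger_force: 0.0
```

>>> servo_tool(
  targets=[
    [[0, 0, 0], [0, 0, 0]],
    [[0, 0, 0], [0, 0, 0]],
    [[0, 0, 0], [0, 0, 0]],
    [[0, 0, 0], [0, 0, 0]],
  ],
  grip=0.72,
  force=25,
)

```text
time_s: 4.8
tool_pos: [537.0, -34.6, 133.1]
tool_rot: [[-0.269, -0.963, -0.002], [-0.963, 0.269, -0.0], [0.001, 0.001, -1.0]]
ft_force: [-5.9, -1.6, 1.6]
opening: 0.137
finger_force: 4.1
```

>>> servo_tool(
  targets=[
    [[0, 0, 0], [0, 0, 0]],
    [[0, 0, 0], [0, 0, 0]],
    [[0, 0, 0], [0, 0, 0]],
    [[0, 0, 0], [0, 0, 0]],
  ],
  grip=1,
  force=25,
)

```text
time_s: 5.2
tool_pos: [537.0, -34.6, 133.2]
tool_rot: [[-0.269, -0.963, -0.001], [-0.963, 0.269, -0.0], [0.001, 0.001, -1.0]]
ft_force: [-5.4, -1.0, 1.3]
opening: 0.132
finger_force: 28.9
```

>>> servo_tool(
  targets=[
    [[0, 0.8, 0], [0, 0, 0]],
    [[0, 0.8, 0], [0, 0, 0.05]],
    [[0, 0.8, 0], [0, 0, 0.15]],
    [[0, 0.8, 0], [0, 0, 0.25]],
    [[0, 0.8, 0], [0, 0, 0.35]],
    [[0, 0.8, 0], [0, 0, 0.45]],
    [[0, 0.8, 0], [0, 0, 0.5]],
    [[0, 0.8, 0], [0, 0, 0.5]],
  ],
)

```text
time_s: 6.0
tool_pos: [536.3, -34.2, 133.1]
tool_rot: [[-0.699, -0.716, -0.001], [-0.716, 0.699, -0.0], [0.001, 0.001, -1.0]]
ft_force: [-6.2, -0.9, 0.8]
opening: 0.131
finger_force: 28.9
```

>>> servo_tool(
  targets=[
    [[0.6, 0.6, 0], [0, 0, 0.05]],
    [[0.6, 0.6, 0], [0, 0, 0.15]],
    [[0.6, 0.6, 0], [0, 0, 0.25]],
    [[0.6, 0.6, 0], [0, 0, 0.35]],
    [[0.6, 0.6, 0], [0, 0, 0.45]],
    [[0.6, 0.6, 0], [0, 0, 0.53]],
    [[0.6, 0.6, 0], [0, 0, 0.553]],
    [[0.6, 0.6, 0], [0, 0, 0.553]],
    [[0.6, 0.6, 0], [0, 0, 0.553]],
  ],
)

```text
time_s: 6.9
tool_pos: [535.7, -33.5, 133.2]
tool_rot: [[-0.969, -0.245, -0.001], [-0.245, 0.969, 0.001], [0.0, 0.002, -1.0]]
ft_force: [-4.7, 2.9, 1.1]
opening: 0.13
finger_force: 28.8
```

```bash
python3 -c "
from h import *
rel([537.3,-34.3,132],104)
print(get_state()['torque'])"
```

```text
t 6.9 pos [535.7 -33.5 133.2] yang 104.2 F [-4.7  2.9  1.1] open 0.12969499183513442 j [-0.06  0.04 -0.06  1.47  0.   -0.31]
shift [-1.3 -1.1  1.2] turn [ 0.002 -0.     0.004]
[ 0.7106634   0.8985362  -0.07783026]
```

>>> servo_tool(
  targets=[
    [[0.5, 0.5, 0], [0, 0, 0]],
    [[0.5, 0.5, 0.5], [0, 0, 0]],
    [[0.5, 0.5, 1], [0, 0, 0]],
    [[0.5, 0.5, 1.5], [0, 0, 0]],
    [[0.5, 0.5, 2], [0, 0, 0]],
    [[0.5, 0.5, 2.5], [0, 0, 0]],
    [[0.5, 0.5, 2.5], [0, 0, 0]],
  ],
)

```text
time_s: 7.6
tool_pos: [535.7, -33.5, 131.1]
tool_rot: [[-0.97, -0.244, 0.001], [-0.244, 0.97, 0.001], [-0.001, 0.0, -1.0]]
ft_force: [-0.9, 5.2, 4.0]
opening: 0.135
finger_force: 29.2
```

>>> servo_tool(
  targets=[
    [[0, 0.6, 0.3], [0, 0, 0]],
    [[0, 0.6, 0.7], [0, 0, 0]],
    [[0, 0.6, 1.0], [0, 0, 0]],
    [[0, 0.6, 1.0], [0, 0, 0]],
  ],
)

```text
time_s: 8.0
tool_pos: [535.7, -33.5, 130.9]
tool_rot: [[-0.97, -0.244, 0.002], [-0.244, 0.97, -0.001], [-0.001, -0.001, -1.0]]
ft_force: [-3.1, 3.4, 10.3]
opening: 0.129
finger_force: 29.9
```

>>> servo_tool(
  targets=[
    [[0, 0, 0], [0, 0, 0.017]],
    [[0, 0, 0], [0, 0, 0.035]],
    [[0, 0, 0], [0, 0, 0.052]],
    [[0, 0, 0], [0, 0, 0.06]],
  ],
)

```text
time_s: 8.4
tool_pos: [535.7, -33.4, 130.9]
tool_rot: [[-0.983, -0.185, 0.002], [-0.185, 0.983, -0.0], [-0.002, -0.001, -1.0]]
ft_force: [-3.3, 3.3, 9.8]
opening: 0.129
finger_force: 29.9
```

>>> servo_tool(
  targets=[
    [[0, 0, 0], [0, 0, 0.017]],
    [[0, 0, 0], [0, 0, 0.035]],
    [[0, 0, 0], [0, 0, 0.045]],
  ],
)

```text
time_s: 8.7
tool_pos: [535.6, -33.3, 130.9]
tool_rot: [[-0.99, -0.14, 0.001], [-0.14, 0.99, -0.0], [-0.001, -0.0, -1.0]]
ft_force: [-3.1, 3.0, 9.5]
opening: 0.133
finger_force: 29.9
```

>>> servo_tool(
  targets=[
    [[0, 0, 0], [0, 0, 0.015]],
    [[0, 0, 0], [0, 0, 0.03]],
    [[0, 0, 0], [0, 0, 0.04]],
  ],
)

```text
time_s: 9.0
tool_pos: [535.7, -33.3, 130.8]
tool_rot: [[-0.995, -0.101, 0.001], [-0.101, 0.995, -0.0], [-0.001, -0.0, -1.0]]
ft_force: [-3.4, 3.4, 8.3]
opening: 0.131
finger_force: 29.6
```

>>> servo_tool(
  targets=[
    [[0, 0, 0], [0, 0, 0.015]],
    [[0, 0, 0], [0, 0, 0.03]],
    [[0, 0, 0], [0, 0, 0.03]],
  ],
)

```text
time_s: 9.3
tool_pos: [535.6, -33.2, 129.9]
tool_rot: [[-0.997, -0.071, 0.001], [-0.071, 0.997, 0.0], [-0.001, 0.0, -1.0]]
ft_force: [-0.2, 3.6, 3.2]
opening: 0.133
finger_force: 29.0
```

>>> servo_tool(
  targets=[
    [[0, 0, -0.7], [0, 0, -0.0]],
    [[0, 0, -1.5], [0, 0, 0]],
    [[0, 0, -2.2], [0, 0, 0]],
    [[0, 0, -2.2], [0, 0, -0.05]],
    [[0, 0, -2.2], [0, 0, -0.12]],
    [[0, 0, -2.2], [0, 0, -0.19]],
    [[0, 0, -2.2], [0, 0, -0.24]],
    [[0, 0, -2.2], [0, 0, -0.24]],
    [[0, 0, -1.2], [0, 0, -0.24]],
    [[0, 0, -0.5], [0, 0, -0.24]],
    [[0, 0, 0.2], [0, 0, -0.24]],
    [[0, 0, 0.2], [0, 0, -0.24]],
  ],
)

```text
time_s: 10.5
tool_pos: [535.7, -33.5, 130.7]
tool_rot: [[-0.952, -0.305, 0.002], [-0.305, 0.952, -0.001], [-0.001, -0.001, -1.0]]
ft_force: [0.2, 0.8, 7.7]
opening: 0.132
finger_force: 29.6
```

>>> servo_tool(
  targets=[
    [[0, 0, 0], [0, 0, -0.01]],
    [[0, 0, 0], [0, 0, -0.02]],
    [[0, 0, 0], [0, 0, -0.02]],
  ],
)

```text
time_s: 10.8
tool_pos: [535.6, -33.6, 130.4]
tool_rot: [[-0.946, -0.324, 0.001], [-0.324, 0.946, -0.001], [-0.001, -0.001, -1.0]]
ft_force: [1.4, -0.0, 2.7]
opening: 0.127
finger_force: 29.0
```

>>> servo_tool(
  targets=[
    [[0, 0, 0], [0, 0, -0.01]],
    [[0, 0, 0], [0, 0, -0.02]],
    [[0, 0, 0], [0, 0, -0.02]],
  ],
)

```text
time_s: 11.1
tool_pos: [535.6, -33.5, 129.7]
tool_rot: [[-0.939, -0.344, 0.001], [-0.344, 0.939, -0.001], [-0.0, -0.001, -1.0]]
ft_force: [2.3, -2.3, 2.7]
opening: 0.128
finger_force: 29.0
```

>>> servo_tool(
  targets=[
    [[0, 0, 0], [0, 0, -0.01]],
    [[0, 0, 0], [0, 0, -0.02]],
    [[0, 0, 0], [0, 0, -0.02]],
  ],
)

```text
time_s: 11.4
tool_pos: [535.6, -33.5, 129.6]
tool_rot: [[-0.932, -0.363, 0.0], [-0.363, 0.932, -0.001], [-0.0, -0.001, -1.0]]
ft_force: [4.1, -3.6, 1.9]
opening: 0.132
finger_force: 28.9
```

The notch on this side starts at about +5°, nearer the mark than the other one, which starts at about −9°. I'll press home here.

>>> servo_tool(
  targets=[
    [[0.6, 0.3, 0.5], [0, 0, 0]],
    [[0.6, 0.3, 1.0], [0, 0, 0]],
    [[0.6, 0.3, 1.5], [0, 0, 0]],
    [[0.6, 0.3, 2], [0, 0, 0]],
    [[0.6, 0.3, 2.5], [0, 0, 0]],
    [[0.6, 0.3, 3.0], [0, 0, 0]],
    [[0.6, 0.3, 3.3], [0, 0, 0]],
    [[0.6, 0.3, 3.3], [0, 0, 0]],
  ],
)

```text
time_s: 12.2
tool_pos: [535.6, -33.5, 126.7]
tool_rot: [[-0.932, -0.363, 0.002], [-0.363, 0.932, -0.001], [-0.002, -0.001, -1.0]]
ft_force: [5.4, -2.8, 3.0]
opening: 0.13
finger_force: 29.1
```

>>> servo_tool(
  targets=[
    [[-0.7, -0.4, 0.4], [0, 0, 0]],
    [[-0.7, -0.5, 0.8], [0, 0, 0]],
    [[-0.7, -0.5, 1.2], [0, 0, 0]],
    [[-0.7, -0.5, 1.2], [0, 0, 0]],
  ],
)

```text
time_s: 12.6
tool_pos: [535.7, -33.5, 126.5]
tool_rot: [[-0.932, -0.363, 0.001], [-0.363, 0.932, -0.0], [-0.001, -0.001, -1.0]]
ft_force: [-0.4, -1.4, 11.8]
opening: 0.133
finger_force: 30.4
```

>>> servo_tool(
  targets=[
    [[0, 0, -0.8], [0, 0, 0]],
    [[0, 0, -0.8], [0, 0, 0]],
    [[0, 0, -0.8], [0, 0, 0]],
    [[0, 0, -0.8], [0, 0, 0]],
    [[0, 0, -0.8], [0, 0, 0]],
    [[0, 0, -0.8], [0, 0, 0]],
  ],
  grip=0.35,
)

```text
time_s: 13.2
tool_pos: [535.4, -33.3, 125.7]
tool_rot: [[-0.932, -0.363, -0.0], [-0.363, 0.932, 0.0], [0.0, 0.0, -1.0]]
ft_force: [-0.5, -0.8, -0.5]
opening: 0.327
finger_force: 0.0
```

>>> servo_tool(
  targets=[
    [[0, 0, -4], [0, 0, 0]],
    [[0, 0, -12], [0, 0, 0]],
    [[0, 0, -24], [0, 0, 0]],
    [[0, 0, -40], [0, 0, 0]],
    [[0, 0, -60], [0, 0, 0]],
    [[0, 0, -80], [0, 0, 0]],
    [[0, 0, -95], [0, 0, 0]],
    [[0, 0, -100], [0, 0, 0]],
  ],
)

```text
time_s: 14.0
tool_pos: [536.2, -33.4, 228.7]
tool_rot: [[-0.932, -0.363, 0.003], [-0.363, 0.932, -0.0], [-0.003, -0.001, -1.0]]
ft_force: [-1.3, 0.3, -0.2]
opening: 0.325
finger_force: 0.0
```

```bash
python3 -c "
from h import *
s=pickle.load(open('scene0.pkl','rb'))
yaw=np.radians(14.05);ux=np.array([np.cos(yaw),np.sin(yaw)]);uy=np.array([-np.sin(yaw),np.cos(yaw)])
w=np.array([535.6,-33.6]);print('lug offsets in cooler axes rel. well (top,scene):',[((np.array(l)-w)@ux,(np.array(l)-w)@uy) for l in([505.8,94.1],[510.7,97.6])])
L=w+128*uy
rel([*L,230],104.05)
d=save('scene','s3');a=cv2.resize(d['pixels'][170:260,230:380,::-1],None,fx=5,fy=5,interpolation=cv2.INTER_CUBIC);cv2.imwrite('pics/s3c.png',a)"
```

```text
lug offsets in cooler axes rel. well (top,scene): [(np.float64(2.093032984289067), np.float64(131.11426014330658)), (np.float64(7.69613567254104), np.float64(133.31998910782224))]
t 14.0 pos [536.2 -33.4 228.7] yang 111.3 F [-1.3  0.3 -0.2] open 0.32480250190414833 j [-0.06  0.05  0.13  1.65  0.   -0.43]
shift [-15.5 127.   -1.4] turn [-0.001  0.003  0.126]
```

View pics/s3c.png

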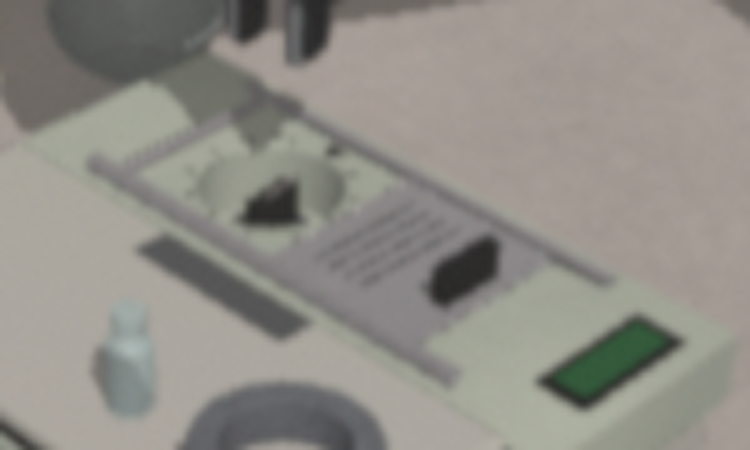

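>>> servo_tool(
  targets=[
    [[-2, 10, 0], [0, 0, 0.02]],
    [[-5, 35, 0], [0, 0, 0.06]],
    [[-10, 70, 0], [0, 0, 0.1]],
    [[-15, 105, 5], [0, 0, 0.126]],
    [[-18, 125, 15], [0, 0, 0.126]],
    [[-19, 130.6, 28], [0, 0, 0.126]],
    [[-19, 130.6, 38], [0, 0, 0.126]],
    [[-19, 130.6, 38], [0, 0, 0.126]],
    [[-19, 130.6, 38], [0, 0, 0.126]],
  ],
  grip=0.06,
)

```text
time_s: 14.95
tool_pos: [505.9, 94.3, 187.7]
tool_rot: [[-0.97, -0.242, -0.001], [-0.242, 0.97, -0.0], [0.001, -0.0, -1.0]]
ft_force: [0.1, 0.5, 0.4]
opening: 0.472
finger_force: 0.0
```

```bash
python3 -c "
from h import *
yaw=np.radians(14.05);uy=np.array([-np.sin(yaw),np.cos(yaw)])
rel([*(np.array([535.6,-33.6])+132*uy),158],104.05)
d=save('scene','s4');a=cv2.resize(d['pixels'][150:250,270:400,::-1],None,fx=5.5,fy=5.5,interpolation=cv2.INTER_CUBIC);cv2.imwrite('pics/s4c.png',a)"
```

```text
t 14.95 pos [505.9  94.3 187.7] yang 104.0 F [0.1 0.5 0.4] open 0.47174483091387 j [ 0.18 -0.01 -0.01  1.57 -0.   -0.06]
shift [ 2.2  0.7 29.7] turn [-0.    -0.001 -0.001]
```

View pics/s4c.png

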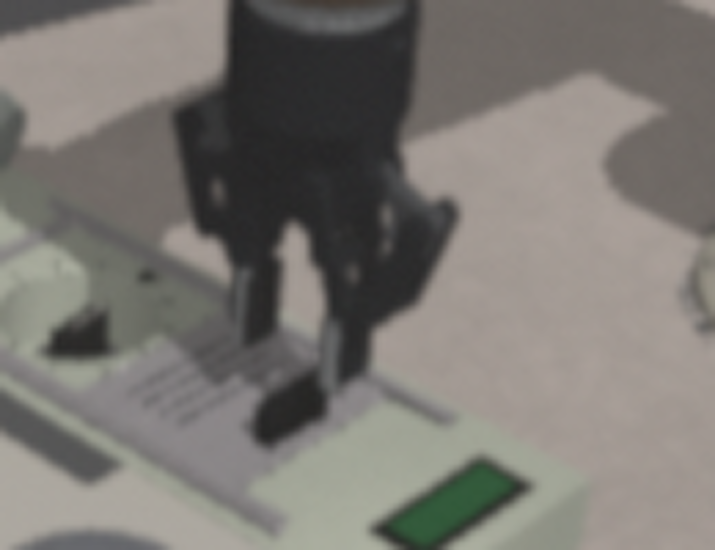

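>>> servo_tool(
  targets=[
    [[0, 2, 4], [0, 0, 0]],
    [[0, 2, 9], [0, 0, 0]],
    [[0, 2, 15], [0, 0, 0]],
    [[0, 2, 21], [0, 0, 0]],
    [[0, 2, 26], [0, 0, 0]],
    [[0, 2, 29], [0, 0, 0]],
    [[0, 2, 29], [0, 0, 0]],
  ],
)

```text
time_s: 15.7
tool_pos: [505.2, 97.1, 158.4]
tool_rot: [[-0.97, -0.243, -0.001], [-0.243, 0.97, -0.0], [0.001, 0.0, -1.0]]
ft_force: [0.0, -0.5, -0.5]
opening: 0.471
finger_force: 0.0
```

>>> servo_tool(
  targets=[
    [[0, -3, 0], [0, 0, 0]],
    [[0, -6, 0], [0, 0, 0]],
    [[0, -9, 0], [0, 0, 0]],
    [[0, -12, 0], [0, 0, 0]],
    [[0, -15, 0], [0, 0, 0]],
    [[0, -19, 0], [0, 0, 0]],
    [[0, -23, 0], [0, 0, 0]],
    [[0, -27, 0], [0, 0, 0]],
  ],
)

```text
time_s: 16.5
tool_pos: [512.0, 70.8, 158.9]
tool_rot: [[-0.97, -0.243, -0.0], [-0.243, 0.97, 0.0], [-0.0, 0.0, -1.0]]
ft_force: [-1.0, 2.0, 1.4]
opening: 0.472
finger_force: 0.8
```

>>> servo_tool(
  targets=[
    [[0, -4, 0], [0, 0, 0]],
    [[0, -9, 0], [0, 0, 0]],
    [[0, -15, 0], [0, 0, 0]],
    [[0, -21, 0], [0, 0, 0]],
    [[0, -27, 0], [0, 0, 0]],
    [[0, -33, 0], [0, 0, 0]],
    [[0, -39, 0], [0, 0, 0]],
    [[0, -45, 0], [0, 0, 0]],
    [[0, -51, 0], [0, 0, 0]],
    [[0, -57, 0], [0, 0, 0]],
    [[0, -62, 0], [0, 0, 0]],
    [[0, -66, 0], [0, 0, 0]],
  ],
)

```text
time_s: 17.7
tool_pos: [528.0, 6.4, 158.8]
tool_rot: [[-0.97, -0.243, -0.0], [-0.243, 0.97, -0.0], [0.0, -0.0, -1.0]]
ft_force: [-1.4, 1.3, 0.3]
opening: 0.472
finger_force: 0.8
```

>>> servo_tool(
  targets=[
    [[0, -1.5, 0], [0, 0, 0]],
    [[0, -3, 0], [0, 0, 0]],
    [[0, -4.5, 0], [0, 0, 0]],
    [[0, -6, 0], [0, 0, 0]],
    [[0, -7.5, 0], [0, 0, 0]],
    [[0, -9, 0], [0, 0, 0]],
  ],
)

```text
time_s: 18.3
tool_pos: [530.1, -1.9, 158.8]
tool_rot: [[-0.97, -0.243, -0.0], [-0.243, 0.97, -0.0], [0.0, -0.0, -1.0]]
ft_force: [-1.6, 0.7, 0.5]
opening: 0.47
finger_force: 0.8
```

>>> servo_tool(
  targets=[
    [[0, -1, 0], [0, 0, 0]],
    [[0, -2, 0], [0, 0, 0]],
    [[0, -3, 0], [0, 0, 0]],
    [[0, -4, 0], [0, 0, 0]],
    [[0, -5, 0], [0, 0, 0]],
    [[0, -5, 0], [0, 0, 0]],
  ],
)

```text
time_s: 18.9
tool_pos: [531.4, -6.8, 158.9]
tool_rot: [[-0.97, -0.243, 0.0], [-0.243, 0.97, -0.0], [-0.0, -0.0, -1.0]]
ft_force: [-1.2, 0.4, -0.3]
opening: 0.468
finger_force: 0.3
```

>>> servo_tool(
  targets=[
    [[0, -0.7, 0], [0, 0, 0]],
    [[0, -1.4, 0], [0, 0, 0]],
    [[0, -2, 0], [0, 0, 0]],
    [[0, -2, 0], [0, 0, 0]],
  ],
)

```text
time_s: 19.3
tool_pos: [531.9, -8.7, 158.9]
tool_rot: [[-0.97, -0.243, 0.0], [-0.243, 0.97, -0.0], [0.0, -0.0, -1.0]]
ft_force: [-0.7, 0.6, -0.4]
opening: 0.471
finger_force: 0.5
```

>>> servo_tool(
  targets=[
    [[0, -0.5, 0], [0, 0, 0]],
    [[0, -1, 0], [0, 0, 0]],
    [[0, -1.5, 0], [0, 0, 0]],
    [[0, -1.5, 0], [0, 0, 0]],
  ],
)

```text
time_s: 19.7
tool_pos: [532.3, -10.1, 158.9]
tool_rot: [[-0.97, -0.243, 0.0], [-0.243, 0.97, -0.0], [-0.0, -0.0, -1.0]]
ft_force: [-0.8, 1.0, -1.0]
opening: 0.468
finger_force: 0.6
```

>>> servo_tool(
  targets=[
    [[0, -0.8, 0], [0, 0, 0]],
    [[0, -1.6, 0], [0, 0, 0]],
    [[0, -2.4, 0], [0, 0, 0]],
    [[0, -3.2, 0], [0, 0, 0]],
    [[0, -3.2, 0], [0, 0, 0]],
  ],
)

```text
time_s: 20.2
tool_pos: [533.0, -13.3, 158.9]
tool_rot: [[-0.97, -0.243, 0.0], [-0.243, 0.97, -0.0], [0.0, -0.0, -1.0]]
ft_force: [-1.1, 0.2, -0.9]
opening: 0.469
finger_force: 0.4
```

>>> servo_tool(
  targets=[
    [[0, -0.7, 0], [0, 0, 0]],
    [[0, -1.4, 0], [0, 0, 0]],
    [[0, -2, 0], [0, 0, 0]],
    [[0, -2, 0], [0, 0, 0]],
  ],
)

```text
time_s: 20.6
tool_pos: [533.1, -13.7, 158.9]
tool_rot: [[-0.97, -0.244, -0.001], [-0.244, 0.97, 0.003], [-0.0, 0.003, -1.0]]
ft_force: [-3.1, 10.0, 0.9]
opening: 0.474
finger_force: 5.0
```

>>> servo_tool(
  targets=[
    [[0, -0.5, 0], [0, 0, 0]],
    [[0, -1, 0], [0, 0, 0]],
    [[0, -1, 0], [0, 0, 0]],
  ],
)

```text
time_s: 20.9
tool_pos: [533.2, -13.8, 158.8]
tool_rot: [[-0.97, -0.244, -0.001], [-0.244, 0.97, 0.005], [-0.0, 0.005, -1.0]]
ft_force: [-4.0, 15.5, 1.3]
opening: 0.47
finger_force: 7.5
```

>>> servo_tool(
  targets=[
    [[0, 3, 0], [0, 0, 0]],
    [[0, 8, 0], [0, 0, 0]],
    [[0, 13, 0], [0, 0, 0]],
    [[0, 15, -4], [0, 0, 0]],
    [[0, 15, -15], [0, 0, 0]],
    [[0, 15, -35], [0, 0, 0]],
    [[0, 15, -60], [0, 0, 0]],
    [[0, 15, -85], [0, 0, 0]],
    [[0, 15, -100], [0, 0, 0]],
    [[0, 15, -100], [0, 0, 0]],
    [[0, 15, -100], [0, 0, 0]],
  ],
)

```text
time_s: 22.0
tool_pos: [530.3, -1.6, 259.0]
tool_rot: [[-0.97, -0.243, 0.001], [-0.243, 0.97, -0.0], [-0.001, -0.0, -1.0]]
ft_force: [0.2, -0.2, 0.8]
opening: 0.468
finger_force: 0.0
```

```bash
python3 -c "
from h import *
rel([500,0,200],104)
d=save('scene','s5');a=cv2.resize(d['pixels'][130:270,200:400,::-1],None,fx=4,fy=4,interpolation=cv2.INTER_CUBIC);cv2.imwrite('pics/s5c.png',a)"
```

```text
t 22.0 pos [530.3  -1.6 259. ] yang 104.0 F [ 0.2 -0.2  0.8] open 0.46783094957635923 j [-0.    0.05  0.19  1.71 -0.   -0.25]
shift [29.  9. 59.] turn [-0.     0.001  0.001]
```

View pics/s5c.png

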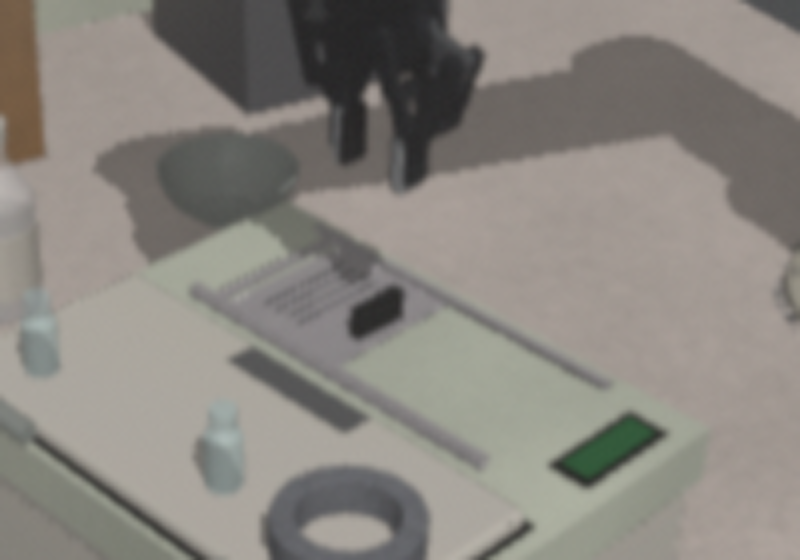

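The picture shows the shutter across the well and up against its end rail, with its lug at about (377,312). The gripper is clear.

```bash
python3 -c "
from plant import *
print(finish_job())"
```

```text
the job is handed in; nothing more can be done
None
```

I handed the job in at about 22 s of the 61 s allowed. The knob is pressed fully down in the notch nearest the mark (about 7° off it), the shutter is shut against its stop, and the gripper is clear; the hand-in gave no verdict.

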